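# Fit the dish platform to the bench shaker, load the cultures and start it

### The job

The bench shaker has been left switched on with its dish platform lying on the bench: switch it off first, then pick up the platform by its black grip, turn it so that its three holes line up with the studs on the drive plate and lower it until it sits fully down. Then put every small culture dish from the bench into a pocket of its own on the platform, lid up and flat on the pocket's floor, and when all are in, switch the shaker on; leave the three bystander items (tip box, large dishes, slide box) where they are.

Things in the scene. Friction and masses are not known exactly. Their poses are not given: they have to be found in the camera images.
- shaker: the bench shaker, fixed: white housing 210 mm wide (y), 75 mm high, from 215 mm on the -x side of its origin to 110 mm on the +x side; dark drive plate on top, control deck with the switch on the -x side. Origin on the bench under the drive plate's centre, z up
- drive (a point): centre of the top face of the shaker's drive plate (dark steel disc 130 mm across, 95 mm above the bench), z up. Three upright brass studs, 10 mm thick, 16 mm high, with coned tips, stand on it on a circle of 41 mm radius at 0, 120 and 240 degrees from this point's x axis
- switch (a joint): rotary on/off switch, red bar handle on a yellow plate. 0 = on: bar along the shaker, its white mark at the green dot towards the drive plate. 1.571 = off: a quarter turn anticlockwise seen from above, bar across the shaker, mark at the white dot on the shaker's +y side. Stops at both ends; over-centre: beyond half-way it snaps on to the next stop by itself (about 0.08 N m)
- switch_grip (a point): middle of the switch's red bar, on its vertical axis, 97 mm above the bench. Bar 52 mm long along this point's own x axis (turns with it; mark at +x), 13 mm thick (y), 24 mm high (85 to 109 mm above the bench). Deck below it 75 mm above the bench. The axis is 170 mm from the drive plate's centre, on the shaker's -x side
- grip (a point): middle of the black lifting grip of the dish platform, a round aluminium plate 228 mm across, 6 mm thick, 0.45 kg, at first flat on the bench. Grip: upright block, 36 mm along this point's x axis, 22 mm along y, 6 to 56 mm above the plate's underside; this point is 36 mm above it. Three 13 mm through holes with orange rims on a 41 mm radius circle at 0, 120, 240 degrees from x
- underside (a point): centre of the platform's underside, 36 mm below grip, same axes, z up; it meets drive when the platform is fully down on the drive plate
- pocket0 (a point): centre of the floor (dark pad on the plate's top) of a dish pocket, 76 mm from the platform's centre at 30 degrees from its x axis; z up. A pocket holds one dish between four black round-topped rubber posts 10 mm high, 2 mm clear of it, which stand to its two sides: a strip 30 mm wide towards the grip (25 mm of room) and outwards (free) is open for fingers
- pocket1 (a point): centre of the floor (dark pad on the plate's top) of a dish pocket, 76 mm from the platform's centre at 90 degrees from its x axis; z up; like pocket0
- pocket2 (a point): centre of the floor (dark pad on the plate's top) of a dish pocket, 76 mm from the platform's centre at 150 degrees from its x axis; z up; like pocket0
- pocket3 (a point): centre of the floor (dark pad on the plate's top) of a dish pocket, 76 mm from the platform's centre at 210 degrees from its x axis; z up; like pocket0
- pocket4 (a point): centre of the floor (dark pad on the plate's top) of a dish pocket, 76 mm from the platform's centre at 270 degrees from its x axis; z up; like pocket0
- pocket5 (a point): centre of the floor (dark pad on the plate's top) of a dish pocket, 76 mm from the platform's centre at 330 degrees from its x axis; z up; like pocket0
- dish0_mid (a point): centre of a closed clear plastic culture dish with straw-coloured agar, 60 mm across and 20 mm high, about 50 g, standing lid up on the bench; this point is half-way up, z is up. Absent in some runs
- dish1_mid (a point): as dish0_mid, another such dish
- dish2_mid (a point): as dish0_mid, another such dish
- dish3_mid (a point): as dish0_mid, another such dish
- dish4_mid (a point): as dish0_mid, another such dish
- dish5_mid (a point): as dish0_mid, another such dish
- tip_box: bystander: yellow box of pipette tips, 80 x 120 x 54 mm; leave it alone
- big_dishes: bystander: stack of three 90 mm dishes, 46 mm high; not part of the job, leave it alone
- slide_box: bystander: white and blue box of slides, 75 x 110 x 35 mm; leave it alone
Mind the look-alikes: they are no part of the job. What is shaped like the part that bears dish4_mid but purple is not meant. What is shaped like the part that bears dish0_mid but yellow is not meant.

How it is judged:
By the outcome, as a careful person would: the job done as asked, in the order asked, and still so for the second after the job is handed in, with the robot touching nothing.
Of dish0, dish1, dish2, dish3, dish4, dish5 only 4 to 6 are there at a start; the rules pass over those that are not, and their reading is None.
At some moment in a run one of dish0, dish1, dish2, dish3, dish4, dish5 may be knocked a few centimetres aside while the robot is not near it.
It also fails if it takes over 210 s, if anything falls off the work surface, if the arm or the gripper's body presses on something with over 40 N, if the wrist force passes 120 N, or if a joint passes its speed limit or range.

### The arm

A 6-joint arm with a two-finger parallel gripper is mounted at the origin on the work surface. World frame = base frame: x ahead of the robot, y to its left, z up, the work surface at z = 0. Lengths are in m, angles in rad, forces in N, time in s.
With the tool pointing down it reaches from about 0.425 to 0.925 m from the base axis. Payload 12.5 kg.
Tool frame: the origin (TCP) lies midway between the tips of the shut fingers; the grasp point (between the pads) lies 19 mm behind it; z points along the fingers, y is the line along which they close (so a half turn about z gives the same grasp; the last joint's range is limited). The gripper opens to 85 mm and grips with 20 to 120 N. Pads are 22 mm wide; open, the fingers measure 114 mm over their backs; the gripper's body (76 mm by 85 mm) begins 54 mm behind the grasp point. The pads swing forward as they close: fully open they stand 13 mm farther back than shut.
Start: joints at [1.16, 0.491, 1.559, -0, 1.092, -0.106], TCP at [0.188, 0.596, 0.231] pointing down, gripper open.
Joint ranges: [-3.1, 3.1], [-0.84, 2.19], [0.05, 2.79], [-1.13, 4.28], [0.06, 2.93], [-2.69, 2.69]. Speed limits (rad/s): [2.22, 2.22, 2.79, 3.14, 3.14, 3.14].

### API

Orientations are given as [roll, pitch, yaw] about the fixed x, y, z axes, in that order (R = Rz(yaw) Ry(pitch) Rx(roll)).
In Python, from station import robot gives the robot as it stands.
- The arm moves only by the tool step_arm, never from a script. Its argument "deltas" is a list of rows, each a list of 5 numbers: the opening, from -1 (shut) to 1 (fully open), so that 0 is half open, then the shift along the world's x, y, z in mm, then the turn about the world's z in degrees. In form: [[jaw, dx, dy, dz, yaw], ...]. A call has 1 to 8 rows; each row shifts and turns the commanded pose from where the row before left it; what a row does not reach is not made up. A row lasts 1/10 s, in which the tool goes at most 50 mm and 8.59 degrees, less where a joint would pass 70% of its speed; a pose out of reach is approached as far as the arm can. A call with a gripper value outside its range is refused whole. The fingers move at their own pace and stop on an object; "newtons" is the grip in N (left out, the last holds). Time passes only in rows, so rows that do not move let the fingers close. It gives the time, the measured TCP pose, the force, the opening and the grip force at its end, in the units of the state.
- robot.get_state(): the state, without advancing time (a new reading comes with each control period).
- robot.snapshot(name): name is "scene" or "side" or "wrist"; returns a dict with "color" (384x512x3 uint8, red, green, blue), "fx", "fy", "cx", "cy" (pixels), "rvec" (rotation vector, rad) and "tvec" (3), from world to camera coordinates, as OpenCV has them; the wrist camera has in their place "mount" (4x4, takes a point from camera to tool coordinates, whose origin is the TCP and whose axes are the flange's). Camera axes: x right, y down, z forward; pixel columns grow to the right and rows downward; lengths in m; the calibration is good to about 2 mm. A picture is of the moment at which its call begins: read the wrist's pose just before it. There is no depth.
- robot.finish_job(): hands the job in; it is judged then, once.
Trained networks look in a picture, given as the dict that the camera call returned (one of the last four; its "shot" number tells which), for a name from the list of things; names that differ only in an ending like _2 or _b are one class to them, and where a whole thing is asked for, a point or a joint stands for the part that bears it (a point fixed in the world has none). Each returns a list of dicts, best first, with "score" (0 to 1); they miss things now and then, are a little off and sometimes report something else, mostly with a low value. They report only what shows in the picture. A call takes as long as a camera call. They do not tell look-alikes from the thing itself.
- robot.find_in(picture, thing): "location" ([x, y, z] in m, in world coordinates, good to about 4 mm: the middle of the surface that is visible of it).
- robot.tip_of(picture, thing): "location" ([x, y, z] in m, in world coordinates, good to about 4 mm: a listed point, or the origin of a listed thing).
The state is a dict: "clock": time; "joints": joint angles; "joint_velocities": joint speeds; "joint_efforts": joint torques, N m; "eef_pos": TCP position; "eef_rot": TCP orientation; "force": force on the tool from outside, world axes, zero at the start; "ft_torque": the same for the moment, N m; "width": opening from 0.0 (shut) to 1.0 (fully open); "grip_force": force on a finger pad.
Only numpy, scipy, OpenCV 4.12 (cv2) and the standard library are available. Lean on these libraries where they do the work, as an engineer would, in place of code of your own. Each camera call takes 0.05 s, during which the arm holds its last target. There are 200 camera calls.

## Working session

There is one attempt and no reset: what is moved stays moved. The work goes in short steps, Python scripts to look and compute and a tool call to move; the robot and the scene stay as the last step left them, time stands still between calls to the robot, and variables do not carry over. Pictures are saved under pics/ and viewed, at most 14 in all, crops included, and the job is handed in when it is done.

Besides the shell and the picture viewer there is one more tool, called after "Emit:" as name(argument=value, ...), one argument or row to a line, values as JSON. step_arm: Moves the arm, as the interface text tells. Its arguments: {"type":"object","properties":{"deltas":{"type":"array","items":{"type":"array","items":{"type":"number"}}},"newtons":{"type":"number"}},"required":["deltas"]}

```bash
mkdir -p pics; ls
cat > h.py <<'E'
import numpy as np, cv2
from station import robot
from scipy.spatial.transform import Rotation as R
def cam(s, st=None):
    K=np.array([[s['fx'],0,s['cx']],[0,s['fy'],s['cy']],[0,0,1.]])
    if 'rvec' in s:
        Rm=cv2.Rodrigues(np.array(s['rvec'],float))[0]; return K,Rm,np.array(s['tvec'],float).ravel()
    T=np.eye(4); T[:3,:3]=R.from_euler('xyz',st['eef_rot']).as_matrix(); T[:3,3]=st['eef_pos']
    M=np.linalg.inv(T@np.array(s['mount'])); return K,M[:3,:3],M[:3,3]
def proj(c,p):
    K,Rm,t=c; q=K@(Rm@np.array(p,float)+t); return q[:2]/q[2]
def ray(c,uv,z):
    K,Rm,t=c; d=Rm.T@np.linalg.inv(K)@np.array([uv[0],uv[1],1.]); o=-Rm.T@t
    return o+d*(z-o[2])/d[2]
def save(s,n,crop=None,scale=1):
    im=s['color'][:,:,::-1]
    if crop: im=im[crop[1]:crop[3],crop[0]:crop[2]]
    cv2.imwrite('pics/'+n+'.png',cv2.resize(im,None,fx=scale,fy=scale,interpolation=cv2.INTER_CUBIC))
E
python3 - <<'E'
from h import *
st=robot.get_state(); print(st['eef_pos'],st['eef_rot'],st['width'])
for n in['scene','side']:
    s=robot.snapshot(n); save(s,n+'0',scale=1.5); c=cam(s)
    for t in['drive','switch_grip','grip','pocket0','dish0_mid','tip_box','big_dishes','slide_box','shaker']:
        for d in robot.tip_of(s,t): print(n,t,np.round(d['location'],3),round(d['score'],2),np.round(proj(c,d['location'])))
E
```

```text
pics
[0.18744627 0.59598402 0.23071096] [-3.14046144e+00 -1.17715035e-04  2.83678475e+00] 0.9983536730740985
scene drive [0.541 0.279 0.095] 0.61 [314. 165.]
scene switch_grip [0.373 0.31  0.09 ] 0.47 [291. 144.]
scene grip [ 0.54  -0.29   0.037] 0.76 [166. 234.]
scene grip [ 0.471 -0.258  0.005] 0.43 [167. 226.]
scene pocket0 [ 0.472 -0.254  0.007] 0.96 [168. 226.]
scene pocket0 [ 0.534 -0.216  0.009] 0.9 [188. 232.]
scene pocket0 [ 0.605 -0.245  0.006] 0.86 [190. 249.]
scene pocket0 [ 0.607 -0.331  0.005] 0.84 [164. 260.]
scene pocket0 [ 0.479 -0.335  0.006] 0.6 [145. 236.]
scene pocket0 [ 0.548 -0.366  0.005] 0.56 [145. 253.]
scene pocket0 [0.563 0.05  0.011] 0.35 [263. 209.]
scene dish0_mid [ 0.602 -0.247  0.006] 0.71 [189. 248.]
scene dish0_mid [0.808 0.089 0.009] 0.56 [319. 247.]
scene dish0_mid [ 0.658 -0.056  0.011] 0.54 [252. 235.]
scene tip_box [0.755 0.216 0.   ] 0.57 [338. 225.]
scene big_dishes [ 0.805 -0.035  0.003] 0.88 [286. 263.]
scene slide_box [ 0.754 -0.254 -0.001] 0.91 [212. 282.]
scene shaker [ 0.545  0.28  -0.003] 0.67 [312. 189.]
side drive [0.542 0.283 0.091]
[... 266 characters left out ...]
2. 304.]
side pocket0 [ 0.613 -0.32   0.004] 0.68 [336. 276.]
side pocket0 [ 0.481 -0.334  0.002] 0.66 [305. 310.]
side pocket0 [ 0.471 -0.26   0.008] 0.64 [283. 290.]
side pocket0 [ 0.804 -0.036  0.   ] 0.28 [312. 183.]
side pocket0 [0.372 0.315 0.1  ] 0.22 [140. 162.]
side dish0_mid [ 0.66  -0.053  0.01 ] 0.63 [284. 205.]
side dish0_mid [0.806 0.088 0.013] 0.51 [288. 159.]
side tip_box [0.761 0.216 0.001] 0.74 [255. 148.]
side big_dishes [ 0.802 -0.036 -0.   ] 0.9 [312. 183.]
side big_dishes [ 0.532 -0.214  0.005] 0.69 [288. 265.]
side big_dishes [ 0.548 -0.369  0.009] 0.17 [333. 303.]
side slide_box [ 0.75  -0.252 -0.002] 0.8 [350. 234.]
side shaker [ 0.542  0.283 -0.003] 0.62 [195. 166.]
```

View pics/scene0.png

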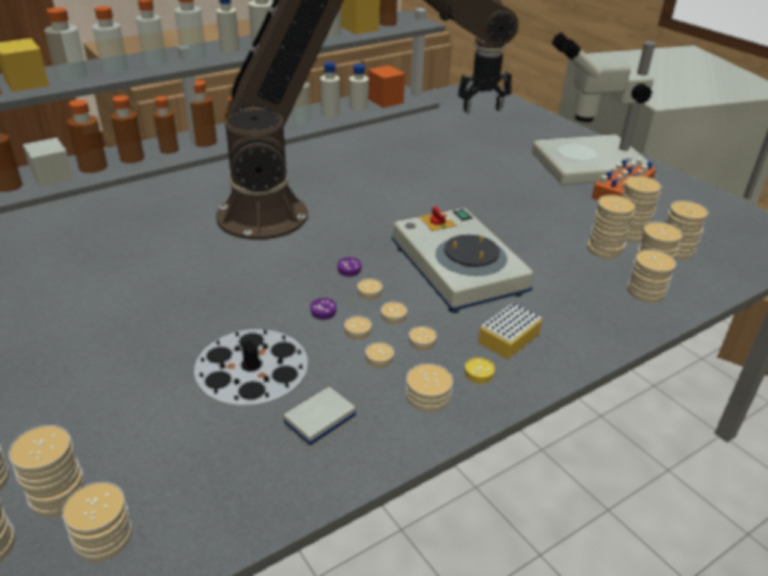

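View pics/side0.png

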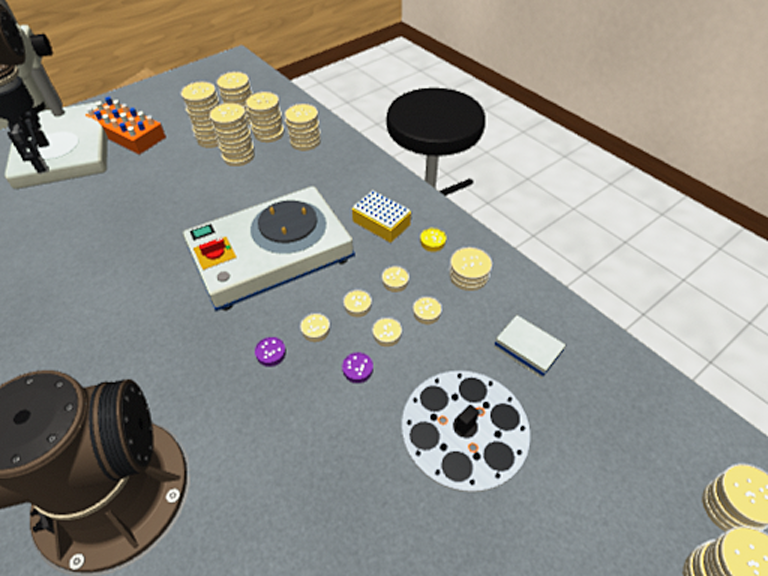

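Candidates, in 1.5x scene pixels:
- **Wanted:** five straw dishes at (370,288), (394,311), (358,326), (423,336) and (379,354).
- **Not wanted:** purple ones at (349,266) and (323,308), a yellow one at (480,370), the 90 mm stack at (429,386), and the distant stacks.
- **Switch:** the red bar at (438,216).

I'll move above the switch and look with the wrist camera.

Emit:
step_arm(
  deltas=[
    [0.2,26,-41,0,1],
    [0.2,26,-41,0,1],
    [0.2,26,-41,0,1],
    [0.2,26,-41,0,1],
    [0.2,26,-41,0,1],
    [0.2,26,-41,0,1],
    [0.2,26,-41,0,1],
    [0.2,0,0,0,0],
  ],
)

```text
clock: 1.8
eef_pos: [0.372, 0.3055, 0.2315]
eef_rot: [-3.141, 0.001, 2.954]
force: [0.4, 0.6, 0.4]
width: 0.597
grip_force: 0.0
```

```bash
cat > w.py <<'E'
from h import *
import sys
st=robot.get_state(); s=robot.snapshot('wrist'); c=cam(s,st)
print(st['clock'],np.round(st['eef_pos'],4),np.round(np.degrees(st['eef_rot']),2),np.round(st['width'],3))
if sys.argv[1]!='-': save(s,sys.argv[1],scale=1.4)
for t in sys.argv[2:]:
    for d in robot.tip_of(s,t):
        if d['score']>.3: print(t,np.round(d['location'],4),round(d['score'],2),np.round(proj(c,d['location'])))
E
python3 w.py wr1 switch_grip drive shaker
```

```text
1.8 [0.372  0.3055 0.2315] [-1.7999e+02  4.0000e-02  1.6927e+02] 0.597
switch_grip [0.3765 0.3088 0.098 ] 0.85 [259. 185.]
drive [0.5425 0.2807 0.0968] 0.72 [261. 333.]
shaker [0.5463 0.2801 0.0023] 0.84 [260. 285.]
```

View pics/wr1.png

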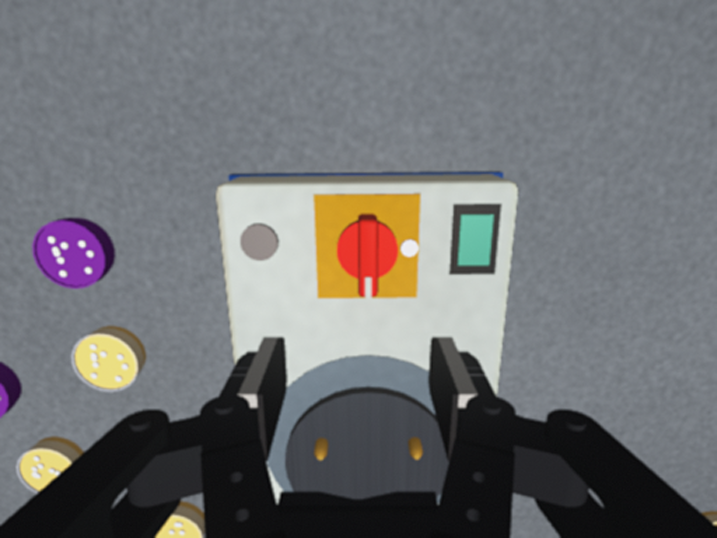

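The bar is aligned with the tool: white mark towards the drive plate (on), white dot (off) at the shaker's +y side. I'll grip it and turn anticlockwise.

Emit:
step_arm(
  deltas=[
    [0.2,4,3,-45,0],
    [0.2,0,0,-45,0],
    [0.2,0,0,-40,0],
    [0.2,0,0,-16,0],
    [0.2,0,0,-2,0],
    [-1,0,0,0,0],
    [-1,0,0,0,0],
    [-1,0,0,0,0],
  ],
  newtons=30,
)

```text
clock: 2.8
eef_pos: [0.3736, 0.312, 0.0846]
eef_rot: [3.142, 0.001, 2.96]
force: [2.3, -4.2, 7.3]
width: 0.141
grip_force: 31.9
```

Emit:
step_arm(
  deltas=[
    [-1,0,0,0,0],
    [-1,0,0,0,8],
    [-1,0,0,0,8],
    [-1,0,0,0,8],
    [-1,0,0,0,8],
    [-1,0,0,0,8],
    [-1,0,0,0,8],
    [-1,0,0,0,8],
  ],
)

```text
clock: 3.6
eef_pos: [0.3739, 0.3108, 0.0846]
eef_rot: [-3.14, -0.0, -2.341]
force: [5.0, -18.8, 8.6]
width: 0.147
grip_force: 32.0
```

Emit:
step_arm(
  deltas=[
    [-1,0,0,0,8],
    [-1,0,0,0,8],
    [-1,0,0,0,8],
    [-1,0,0,0,8],
    [-1,0,0,0,2],
    [0.2,0,0,0,0],
    [0.2,0,0,0,0],
    [0.2,0,0,0,0],
  ],
)

```text
clock: 4.4
eef_pos: [0.3736, 0.3125, 0.0839]
eef_rot: [-3.141, 0.001, -1.754]
force: [1.1, -0.0, 0.1]
width: 0.599
grip_force: 0.0
```

Emit:
step_arm(
  deltas=[
    [0.2,0,0,40,0],
    [0.2,0,0,50,0],
    [0.2,0,0,50,-8],
    [0.2,0,0,0,-8],
    [0.2,0,0,0,0],
  ],
)

```text
clock: 4.9
eef_pos: [0.3735, 0.3126, 0.2247]
eef_rot: [-3.14, 0.003, -2.034]
force: [-0.3, 0.1, -1.6]
width: 0.6
grip_force: 0.0
```

```bash
python3 w.py wr2 switch_grip drive
```

```text
4.9 [0.3735 0.3126 0.2247] [-1.7992e+02  1.5000e-01 -1.1657e+02] 0.6
switch_grip [0.3731 0.3085 0.0986] 0.59 [253. 178.]
drive [0.5413 0.283  0.0981] 0.64 [ 81. 231.]
```

View pics/wr2.png

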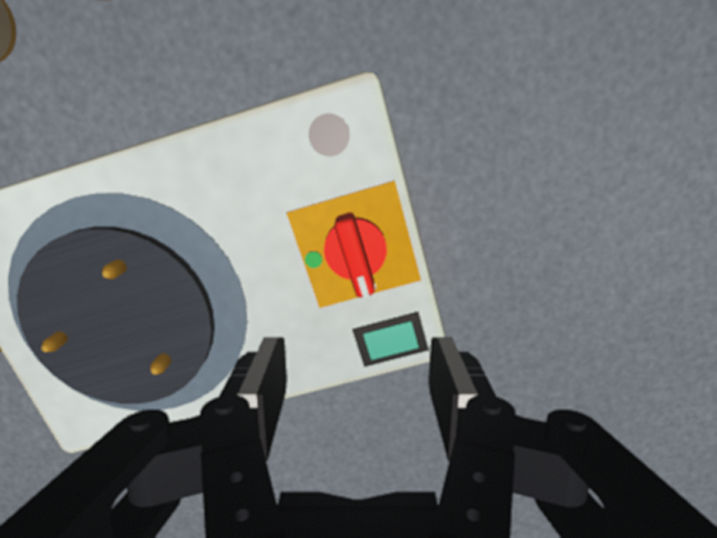

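Switched off: the bar now lies across, mark at the +y side. Next I measure the studs from above.

Emit:
step_arm(
  deltas=[
    [0.2,35,-6,5,-8],
    [0.2,35,-6,5,-8],
    [0.2,35,-6,5,-8],
    [0.2,35,-6,5,-8],
    [0.2,28,-8,5,-8],
    [0.2,0,0,0,-8],
    [0.2,0,0,0,-8],
    [0.2,0,0,0,0],
  ],
)

```text
clock: 5.85
eef_pos: [0.5414, 0.28, 0.2467]
eef_rot: [-3.141, -0.003, -3.01]
force: [-0.9, -0.0, -0.5]
width: 0.602
grip_force: 0.0
```

```bash
python3 w.py wr3 drive shaker
```

```text
5.85 [0.5414 0.28   0.2467] [-1.7997e+02 -1.5000e-01 -1.7246e+02] 0.602
drive [0.5442 0.2818 0.0948] 0.58 [256. 179.]
shaker [0.5435 0.2839 0.0011] 0.64 [257. 159.]
```

View pics/wr3.png

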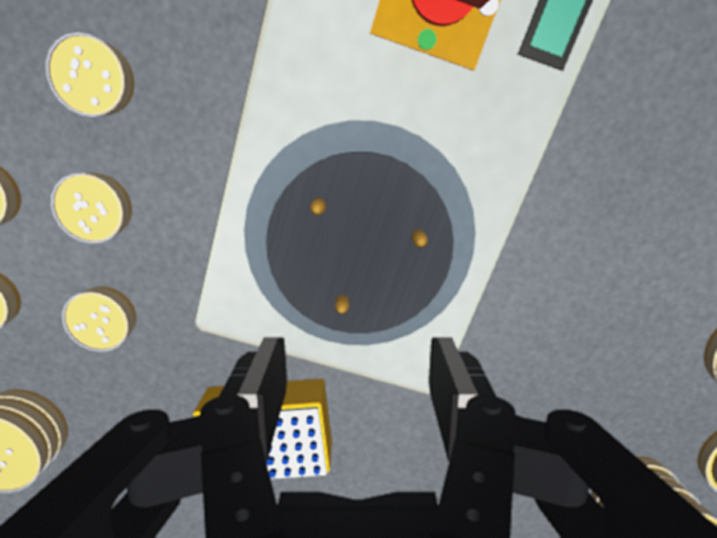

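```bash
cat > fit.py <<'E'
from h import *
from scipy.optimize import least_squares
def blobs(m,amin):
    n,_,stt,ce=cv2.connectedComponentsWithStats(m.astype(np.uint8)); return [(stt[i][4],ce[i]) for i in range(1,n) if stt[i][4]>=amin]
def fit3(P,r=0.041):
    P=np.array(P)[:,:2]
    best=None
    for a0 in np.radians([0,30,60,90]):
        def f(x):
            Q=np.array([[x[0]+r*np.cos(x[2]+k*2.0944),x[1]+r*np.sin(x[2]+k*2.0944)] for k in range(3)])
            D=np.linalg.norm(P[:,None]-Q[None],axis=2); return (P-Q[D.argmin(1)]).ravel()
        s=least_squares(f,[*P.mean(0),a0])
        if best is None or s.cost<best.cost: best=s
    return best.x[:2],np.degrees(best.x[2])%120,np.sqrt(best.cost*2/3)
E
python3 - <<'E'
from fit import *
st=robot.get_state(); s=robot.snapshot('wrist'); c=cam(s,st)
print(st['eef_pos'])
h=cv2.cvtColor(s['color'],cv2.COLOR_RGB2HSV)
m=(h[...,1]>130)&(h[...,0]>8)&(h[...,0]<25)
m[:, :185]=0; m[:,320:]=0; m[:130]=0; m[230:]=0
B=blobs(m,12); print(B)
P=[ray(c,b[1],.104) for b in B]; print(np.round(P,4)); print(fit3(P))
K,Rm,t=c; print('campos',-Rm.T@t)
E
```

```text
[0.54133536 0.28026244 0.24761901]
[(np.int32(90), array([226.57777778, 146.91111111])), (np.int32(93), array([298.83870968, 170.04301075])), (np.int32(91), array([243.27472527, 216.6043956 ]))]
[[0.5153 0.2513 0.104 ]
 [0.5277 0.3208 0.104 ]
 [0.5815 0.2751 0.104 ]]
(array([0.5414815 , 0.28238883]), np.float64(109.75311198833184), np.float64(0.00030686801671200284))
campos [0.46232361 0.27013924 0.39045788]
```

Emit:
step_arm(
  deltas=[
    [0.6,0,-48,0,-3],
    [0.6,0,-48,0,-3],
    [0.6,0,-48,0,-3],
    [0.6,0,-48,0,-3],
    [0.6,0,-48,0,-3],
    [0.6,0,-48,0,-3],
    [0.6,0,-48,0,-3],
    [0.6,0,-48,0,-3],
  ],
)

```text
clock: 6.85
eef_pos: [0.5412, -0.1055, 0.2485]
eef_rot: [3.141, 0.0, 2.856]
force: [0.2, -0.2, -0.1]
width: 0.802
grip_force: 0.0
```

Emit:
step_arm(
  deltas=[
    [0.6,0,-48,0,-3],
    [0.6,0,-48,0,-3],
    [0.6,0,-48,0,-3],
    [0.6,0,-43,0,-3],
    [0.6,0,0,0,0],
  ],
)

```text
clock: 7.35
eef_pos: [0.541, -0.2953, 0.2477]
eef_rot: [-3.141, 0.0, 2.642]
force: [-1.2, 0.6, 0.2]
width: 0.805
grip_force: 0.0
```

```bash
python3 w.py wr4 grip underside
```

```text
7.35 [ 0.541  -0.2953  0.2477] [-1.7997e+02  2.0000e-02  1.5138e+02] 0.805
grip [ 0.5447 -0.2907  0.0347] 0.6 [260. 163.]
underside [ 5.426e-01 -2.855e-01 -2.000e-04] 0.62 [262. 154.]
```

View pics/wr4.png

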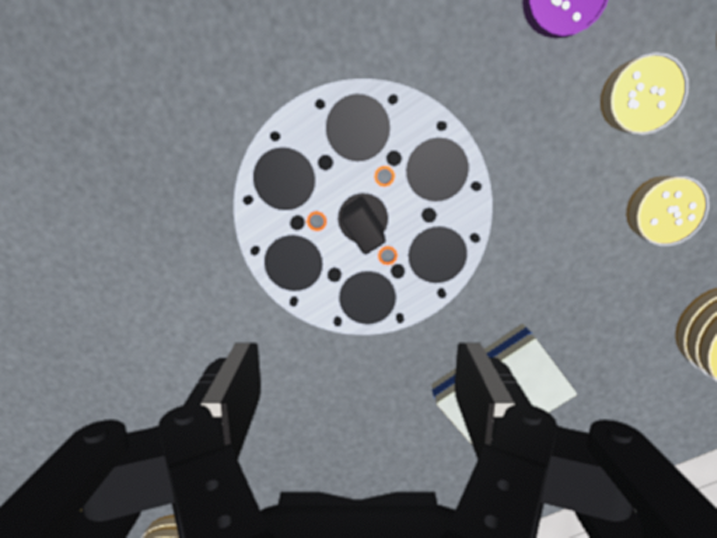

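Run:
```python
from fit import *
st=robot.get_state(); s=robot.snapshot('wrist'); c=cam(s,st)
h=cv2.cvtColor(s['color'],cv2.COLOR_RGB2HSV).astype(int)
m=(h[...,1]>90)&(h[...,0]<20)&(h[...,2]>120); m[:100]=0;m[215:]=0;m[:,:190]=0;m[:,320:]=0
m2=cv2.morphologyEx(m.astype(np.uint8),cv2.MORPH_CLOSE,np.ones((9,9)))
B=blobs(m2,30); P=[ray(c,b[1],.006) for b in B]; print(B,np.round(P,4))
ctr,a,res=fit3(P); print(ctr,a,res)
im=s['color'][:,:,::-1].copy()
for k in range(3):
    th=np.radians(a+120*k); ux=np.array([np.cos(th),np.sin(th)]); uy=np.array([-ux[1],ux[0]])
    for z in(.056,):
        q=np.array([proj(c,[*(ctr+i*.018*ux+j*.011*uy),z]) for i,j in((1,1),(1,-1),(-1,-1),(-1,1))])
        X=im[110:200,200:300].copy(); X=cv2.resize(X,None,fx=5,fy=5)
        cv2.polylines(X,[np.int32((q-[200,110])*5)],True,(0,255,0),1)
        X=cv2.convertScaleAbs(X,alpha=2); cv2.putText(X,'%d'%(a+120*k),(10,40),0,1,(0,0,255),2)
        globals().setdefault('L',[]).append(X[::1,120:380])
cv2.imwrite('pics/grip.png',np.hstack(L))
```

```text
[(np.int32(166), array([270.31927711, 127.43975904])), (np.int32(155), array([222.1483871 , 159.19354839])), (np.int32(142), array([272.64788732, 183.95774648]))] [[ 0.5182 -0.256   0.006 ]
 [ 0.5243 -0.3267  0.006 ]
 [ 0.5827 -0.2862  0.006 ]]
[ 0.5417241  -0.28962863] 4.867469955202746 0.0001057398821851744
```

View pics/grip.png

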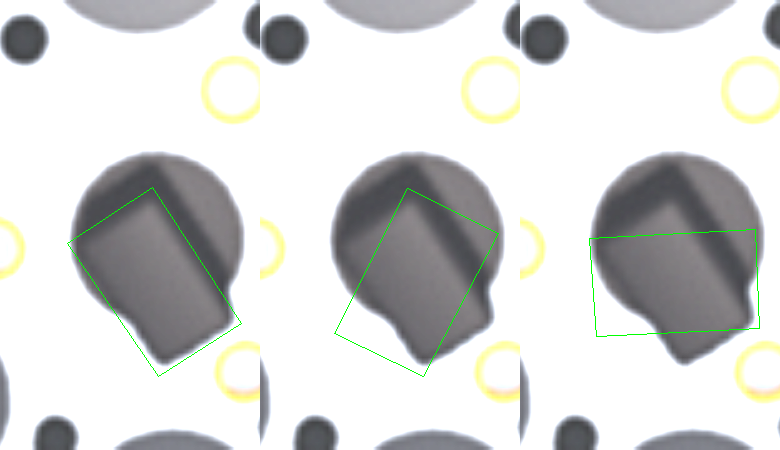

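Long axis of the grip is at 4.9° (first overlay fits). I'll turn the tool to match and re-measure.

Emit:
step_arm(
  deltas=[
    [0.6,0,5,0,8.4],
    [0.6,0,0,0,8.4],
    [0.6,0,0,0,8.4],
    [0.6,0,0,0,8.3],
    [0.6,0,0,0,0],
    [0.6,0,0,0,0],
  ],
)

```text
clock: 8.15
eef_pos: [0.5418, -0.2848, 0.2486]
eef_rot: [-3.142, 0.0, -3.056]
force: [0.4, -0.3, -0.1]
width: 0.796
grip_force: 0.0
```

```bash
cat > plat.py <<'E'
from fit import *
st=robot.get_state(); s=robot.snapshot('wrist'); c=cam(s,st)
h=cv2.cvtColor(s['color'],cv2.COLOR_RGB2HSV).astype(int)
m=(h[...,1]>90)&(h[...,0]<20)&(h[...,2]>120); m[:100]=0;m[235:]=0;m[:,:190]=0;m[:,320:]=0
m2=cv2.morphologyEx(m.astype(np.uint8),cv2.MORPH_CLOSE,np.ones((9,9)))
B=blobs(m2,30); P=[ray(c,b[1],.006) for b in B]; print([b[0] for b in B]); print(st['eef_pos'],np.degrees(st['eef_rot']),fit3(P))
E
python3 plat.py
```

```text
[np.int32(165), np.int32(161), np.int32(146)]
[ 0.54176056 -0.28476914  0.24856684] [-1.79999836e+02  9.64574950e-03 -1.75098060e+02] (array([ 0.54153404, -0.28957657]), np.float64(4.783685044640865), np.float64(0.00013346473750540166))
```

Emit:
step_arm(
  deltas=[
    [0,0,-5,-48,0],
    [0,0,0,-48,0],
    [0,0,0,-48,0],
    [0,0,0,-40,0],
    [0,0,0,-25,0],
    [0,0,0,-14,0],
    [0,0,0,-5,0],
    [0,0,0,0,0],
  ],
  newtons=90,
)

```text
clock: 9.0
eef_pos: [0.5418, -0.2909, 0.0207]
eef_rot: [-3.141, 0.0, -3.054]
force: [0.3, -0.5, -0.0]
width: 0.502
grip_force: 0.0
```

Emit:
step_arm(
  deltas=[
    [-1,0,0,0,0],
    [-1,0,0,0,0],
    [-1,0,0,0,0],
    [-1,0,0,0,0],
  ],
  newtons=90,
)

```text
clock: 9.4
eef_pos: [0.5421, -0.291, 0.022]
eef_rot: [-3.14, 0.002, -3.054]
force: [-0.1, 1.6, 7.3]
width: 0.245
grip_force: 89.3
```

Emit:
step_arm(
  deltas=[
    [-1,0,0,15,0],
    [-1,0,0,35,0],
    [-1,0,0,40,0],
    [-1,0,0,40,0],
    [-1,0,0,40,0],
    [-1,0,0,10,0],
    [-1,0,0,0,0],
    [-1,0,0,0,0],
  ],
)

```text
clock: 10.2
eef_pos: [0.5408, -0.2903, 0.1987]
eef_rot: [3.14, -0.002, -3.054]
force: [-1.4, 0.5, -6.5]
width: 0.244
grip_force: 89.4
```

Run:
```python
from fit import *
st=robot.get_state(); s=robot.snapshot('wrist'); c=cam(s,st); save(s,'held',scale=1.4)
h=cv2.cvtColor(s['color'],cv2.COLOR_RGB2HSV).astype(int)
m=(h[...,1]>90)&(h[...,0]<20)&(h[...,2]>120)
m2=cv2.morphologyEx(m.astype(np.uint8),cv2.MORPH_CLOSE,np.ones((9,9)))
B=blobs(m2,30); zt=st['eef_pos'][2]-.022+.006
for b in B: print(b, np.round(ray(c,b[1],zt)-st['eef_pos'],4))
print(st['eef_pos'],np.degrees(st['eef_rot']))
```

```text
(np.int32(440), array([188.89545455, 204.64318182])) [-0.0177 -0.0364 -0.016 ]
(np.int32(450), array([321.64444444, 204.77111111])) [-0.0239  0.0348 -0.016 ]
(np.int32(53), array([507.26415094, 271.98113208])) [ 0.0079  0.1486 -0.016 ]
[ 0.54076708 -0.29030549  0.19870642] [ 1.79901920e+02 -1.15364541e-01 -1.74967542e+02]
```

View pics/held.png

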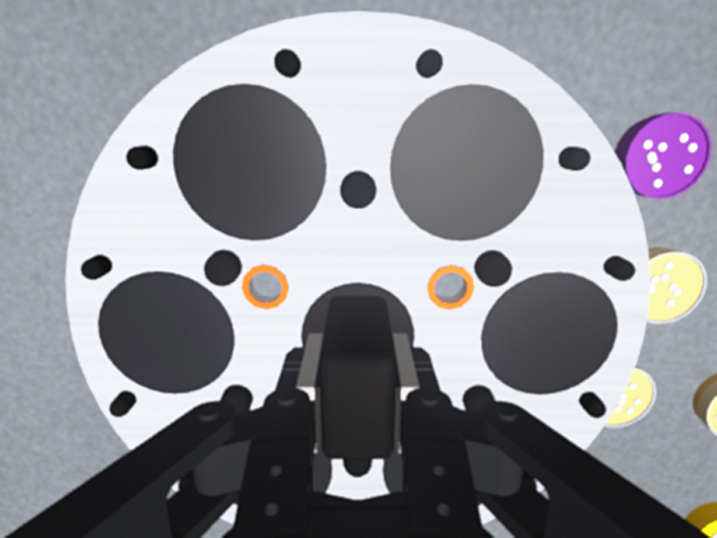

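Emit:
step_arm(
  deltas=[
    [-1,0,20,0,0],
    [-1,0,38,0,-1],
    [-1,0,42,0,-1],
    [-1,0,42,0,-1],
    [-1,0,42,0,-1],
    [-1,0,42,0,-1],
    [-1,0,42,0,-1],
    [-1,0,42,0,-1],
  ],
)

```text
clock: 11.05
eef_pos: [0.5405, 0.0215, 0.1989]
eef_rot: [3.141, -0.003, 3.107]
force: [0.6, 0.7, -5.2]
width: 0.245
grip_force: 89.4
```

Emit:
step_arm(
  deltas=[
    [-1,0,42,0,-1],
    [-1,0,42,0,-1],
    [-1,0,42,0,-1],
    [-1,0,42,0,-2],
    [-1,0,42,0,-2],
    [-1,0,35,0,-1],
    [-1,0,16,0,-1],
    [-1,0,0,0,0],
  ],
)

```text
clock: 11.85
eef_pos: [0.5402, 0.2826, 0.1984]
eef_rot: [-3.141, -0.003, 2.953]
force: [-0.8, -0.2, -6.3]
width: 0.243
grip_force: 89.7
```

Emit:
step_arm(
  deltas=[
    [-1,0,0,0,0],
    [-1,0,0,0,0],
  ],
)

```text
clock: 12.05
eef_pos: [0.5411, 0.2795, 0.1995]
eef_rot: [-3.141, -0.001, 2.95]
force: [0.3, -1.1, -5.8]
width: 0.242
grip_force: 89.7
```

Emit:
step_arm(
  deltas=[
    [-1,0,0,-15,0.8],
    [-1,0,0,-15,0],
    [-1,0,0,-10,0],
    [-1,0,0,0,0],
    [-1,0,0,0,0],
  ],
)

```text
clock: 12.55
eef_pos: [0.5418, 0.2799, 0.1606]
eef_rot: [3.141, 0.0, 2.964]
force: [0.2, 0.5, -5.4]
width: 0.243
grip_force: 89.4
```

```bash
cat > avg.py <<'E'
from fit import *
E=[]
for i in range(6):
    st=robot.get_state(); s=robot.snapshot('wrist'); E.append([*st['eef_pos'],*np.degrees(st['eef_rot'])])
E=np.array(E); E[:,3]%=360; E[:,5]%=360; print(np.round(E.mean(0),4),np.round(E.std(0),4))
E
sed -i '$d' avg.py
cat >> avg.py <<'E'
st=dict(eef_pos=E.mean(0)[:3],eef_rot=np.radians(E.mean(0)[3:])); c=cam(s,st)
h=cv2.cvtColor(s['color'],cv2.COLOR_RGB2HSV).astype(int)
m=(h[...,1]>90)&(h[...,0]<20)&(h[...,2]>120)
m2=cv2.morphologyEx(m.astype(np.uint8),cv2.MORPH_CLOSE,np.ones((9,9)))
P=[ray(c,b[1],st['eef_pos'][2]-.016) for b in blobs(m2,200) if b[1][1]<240]; print(np.round(P,4))
P=np.array(P)[np.argsort([p[1] for p in P])]; d=P[1]-P[0]; a=np.degrees(np.arctan2(d[1],d[0]))-90; print('ang',a,'ctr',P.mean(0)[:2]+.0205*np.array([np.cos(np.radians(a)),np.sin(np.radians(a))]))
save(s,'av',(160,170,350,240),4)
E
python3 avg.py
```

```text
Traceback (most recent call last):
  File "avg.py", line 5, in <module>
    st=dict(eef_pos=E.mean(0)[:3],eef_rot=np.radians(E.mean(0)[3:])); c=cam(s,st)
                    ^^^^^^
AttributeError: 'list' object has no attribute 'mean'
```

```bash
sed -i '4a E=np.array(E); E[:,3]%=360; E[:,5]%=360; print(np.round(E.mean(0),4),np.round(E.std(0),4))' avg.py; python3 avg.py
```

```text
[5.416000e-01 2.803000e-01 1.606000e-01 1.799844e+02 1.870000e-02
 1.698400e+02] [0.     0.     0.0001 0.0057 0.0094 0.0011]
[[0.5146 0.2497 0.1446]
 [0.5274 0.3198 0.1446]]
ang -10.345207724769878 ctr [0.54114096 0.28111321]
```

View pics/av.png

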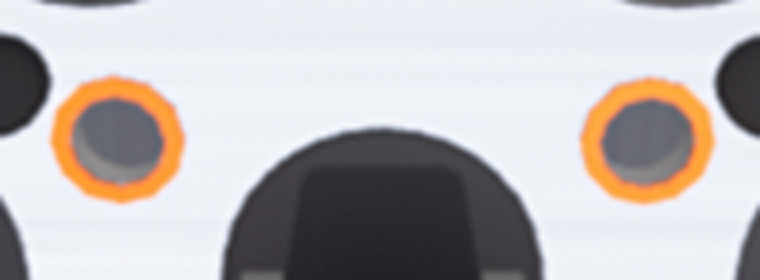

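Emit:
step_arm(
  deltas=[
    [-1,0.4,1.2,-15,0.1],
    [-1,0,0,-10,0],
    [-1,0,0,-3,0],
    [-1,0,0,-3,0],
    [-1,0,0,-3,0],
    [-1,0,0,0,0],
  ],
)

```text
clock: 13.75
eef_pos: [0.5419, 0.2814, 0.1262]
eef_rot: [-3.142, -0.0, 2.966]
force: [0.1, 0.5, -5.2]
width: 0.243
grip_force: 89.6
```

Emit:
step_arm(
  deltas=[
    [-1,0,0,-3,0],
    [-1,0,0,-3,0],
    [-1,0,0,-2,0],
    [-1,0,0,-1,0],
    [-1,0,0,-1,0],
    [-1,0,0,0,0],
  ],
)

```text
clock: 14.35
eef_pos: [0.5419, 0.2814, 0.117]
eef_rot: [3.141, 0.0, 2.966]
force: [-3.9, -0.8, 2.8]
width: 0.24
grip_force: 90.9
```

Emit:
step_arm(
  deltas=[
    [0,0,0,0,0],
    [0,0,0,0,0],
    [0,0,0,0,0],
    [0,0,0,15,0],
    [0,0,0,40,0],
    [0,0,0,50,0],
    [0,0,0,20,0],
    [0,0,0,0,0],
  ],
)

```text
clock: 15.15
eef_pos: [0.543, 0.2819, 0.2449]
eef_rot: [3.138, 0.005, 2.966]
force: [-0.1, -0.9, -0.7]
width: 0.499
grip_force: 0.0
```

```bash
cat > dish.py <<'E'
from fit import *
import sys
def dishes(s,c,z=.020,roi=None,amin=60):
    h=cv2.cvtColor(s['color'],cv2.COLOR_RGB2HSV).astype(int)
    m=(h[...,0]>=20)&(h[...,0]<=32)&(h[...,1]>70)&(h[...,1]<175)&(h[...,2]>170)
    m=cv2.morphologyEx(m.astype(np.uint8),cv2.MORPH_CLOSE,np.ones((5,5)))
    out=[]
    cs,_=cv2.findContours(m,cv2.RETR_EXTERNAL,cv2.CHAIN_APPROX_NONE)
    for k in cs:
        if cv2.contourArea(k)<amin: continue
        P=np.array([ray(c,p[0],z)[:2] for p in k]).astype(np.float32)
        (e,r)=cv2.minEnclosingCircle(P); e0=cv2.fitEllipse(P) if len(P)>5 else None
        if .15<e[0]<1 and abs(e[1])<.5: out.append((np.round(e0[0],4),np.round(np.array(e0[1])/2,4),np.round(proj(c,[*e,z]))))
    return out
E
python3 - <<'E'
from dish import *
for n in('scene','side'):
    s=robot.snapshot(n);c=cam(s)
    for d in dishes(s,c): print(n,*d)
    save(s,n+'_p',(270,130,430,230) if n=='scene' else (110,110,290,220),4)
    print([ (np.round(d['location'],3),round(d['score'],2)) for d in robot.tip_of(s,'underside')])
st=robot.get_state(); s=robot.snapshot('wrist'); c=cam(s,st)
h=cv2.cvtColor(s['color'],cv2.COLOR_RGB2HSV).astype(int)
m=(h[...,1]>90)&(h[...,0]<20)&(h[...,2]>120); m[260:]=0
m2=cv2.morphologyEx(m.astype(np.uint8),cv2.MORPH_CLOSE,np.ones((9,9)))
B=blobs(m2,60); P=[ray(c,b[1],.101) for b in B]; print(B,np.round(P,4)); save(s,'seat',scale=1.4)
E
```

```text
scene [ 0.7843 -0.0195] [0.0422 0.0429] [286. 253.]
scene [0.8105 0.0877] [0.0263 0.0273] [319. 245.]
scene [ 0.663  -0.0573] [0.026  0.0262] [253. 234.]
scene [0.6661 0.0513] [0.0259 0.026 ] [281. 223.]
scene [ 0.5634 -0.0473] [0.0254 0.0261] [238. 216.]
scene [0.5617 0.0494] [0.0256 0.0261] [262. 206.]
scene [0.4555 0.0541] [0.0249 0.0257] [246. 190.]
[(array([0.542, 0.284, 0.096]), 0.84)]
side [ 0.5577 -0.0484] [0.0256 0.0265] [258. 220.]
side [0.451  0.0524] [0.0262 0.0265] [210. 217.]
side [ 0.6576 -0.0589] [0.0259 0.0267] [284. 205.]
side [0.556 0.048] [0.0261 0.0263] [238. 200.]
side [0.6615 0.0499] [0.026  0.0265] [263. 184.]
side [ 0.8101 -0.0312] [0.0408 0.0567] [312. 177.]
side [0.8116 0.0922] [0.0216 0.0301] [288. 157.]
[(array([0.542, 0.279, 0.094]), 0.63)]
[(np.int32(127), array([256.24409449,   1.93700787])), (np.int32(69), array([259.,  27.])), (np.int32(294), array([216.5, 158. ])), (np.int32(290), array([294.68275862, 158.09655172])), (np.int32(183), array([255.45901639, 222.36065574]))] [[0.3983 0.3083 0.101 ]
 [0.4162 0.3074 0.101 ]
 [0.5151 0.251  0.101 ]
 [0.5276 0.3211 0.101 ]
 [0.5839 0.2749 0.101 ]]
```

View pics/seat.png

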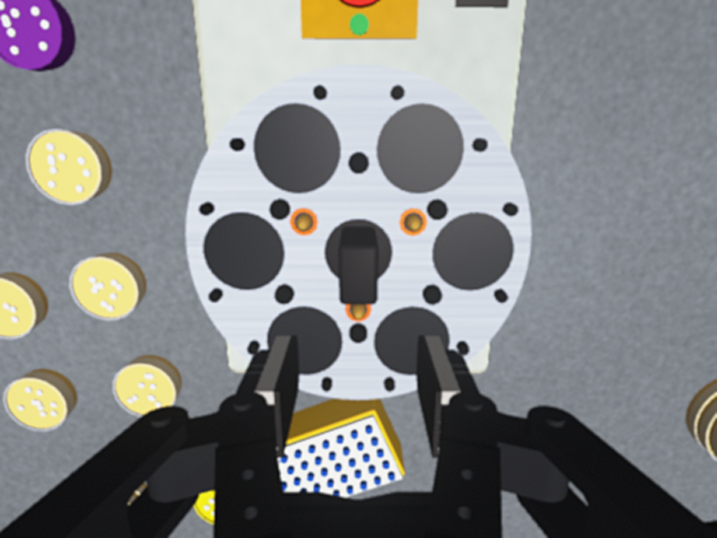

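View pics/side_p.png

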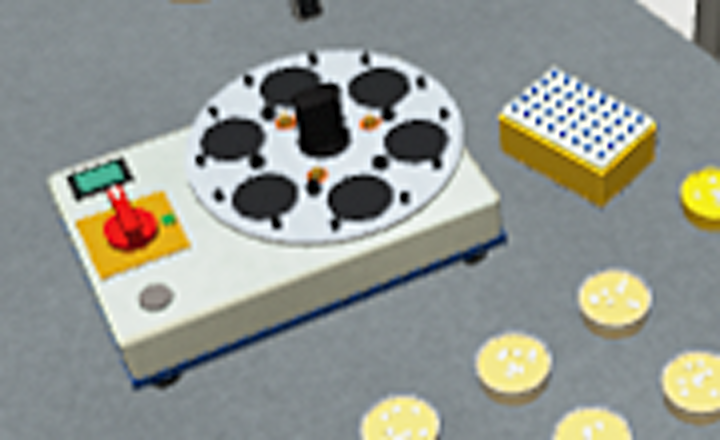

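The platform is seated: all three brass studs show through the orange rims and it lies flat (TCP height matched too). Now the five straw dishes; I fly to the first (about 0.559, 0.049).

Emit:
step_arm(
  deltas=[
    [1,4,-46,0,0],
    [1,4,-46,0,0],
    [1,4,-46,0,0],
    [1,4,-46,-20,0],
    [1,0,-48,-25,0],
    [1,0,0,0,0],
    [1,0,0,0,0],
  ],
)

```text
clock: 16.1
eef_pos: [0.5577, 0.0525, 0.1972]
eef_rot: [-3.141, -0.002, 2.964]
force: [0.9, -0.2, -0.5]
width: 1.001
grip_force: 0.0
```

```bash
cat > d1.py <<'E'
from dish import *
# usage d1.py name : measure dishes seen in wrist, from avg state
E=[]
for i in range(3):
    st=robot.get_state(); s=robot.snapshot('wrist'); E.append([*st['eef_pos'],*np.degrees(st['eef_rot'])])
E=np.array(E);E[:,3]%=360;E[:,5]%=360; e=E.mean(0); print(st['clock'],'tcp',np.round(e[:3],4),'yaw',round(e[5],2))
c=cam(s,dict(eef_pos=e[:3],eef_rot=np.radians(e[3:])))
z=float(sys.argv[2]) if len(sys.argv)>2 else .017
for d in dishes(s,c,z,amin=600): print(*d)
if sys.argv[1]!='-': save(s,sys.argv[1],scale=1.4)
E
python3 d1.py d1
```

```text
16.2 tcp [0.5579 0.0533 0.1978] yaw 169.89
[ 0.6611 -0.0525] [0.0227 0.028 ] [178. 268.]
[0.6642 0.0529] [0.0269 0.0271] [270. 257.]
[ 0.5599 -0.0458] [0.0271 0.0272] [164. 187.]
[0.5582 0.0513] [0.0269 0.027 ] [252. 170.]
[0.4519 0.0527] [0.0228 0.0283] [237.  63.]
```

View pics/d1.png

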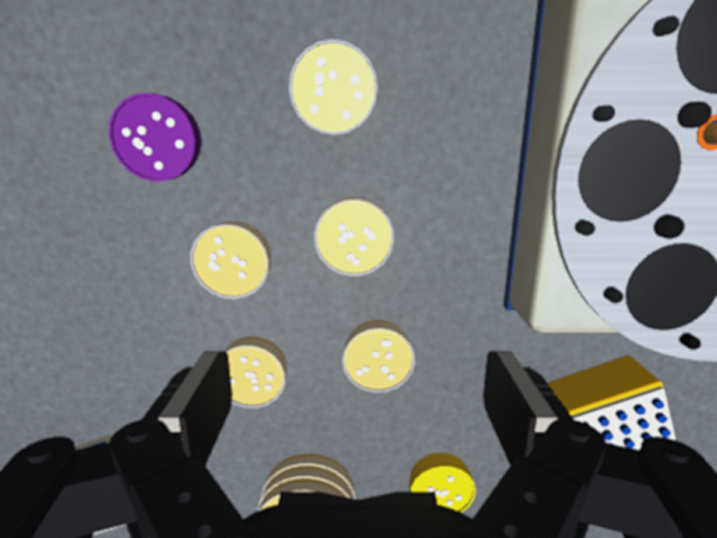

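Picture d1 shows five straw dishes, at 1.4x pixels (333,87), (354,237), (378,357), (230,260) and (252,372). Purple is at (155,137) and yellow at (443,483), and both will be left alone. I'll take the middle one.

Emit:
step_arm(
  deltas=[
    [1,0.5,-2.5,-48,0],
    [1,0,0,-48,0],
    [1,0,0,-46,0],
    [1,0,0,-30,0],
    [1,0,0,-16,0],
    [1,0,0,-8,0],
    [1,0,0,-4,0],
    [1,0,0,0,0],
  ],
  newtons=25,
)

```text
clock: 17.05
eef_pos: [0.5588, 0.0514, -0.0012]
eef_rot: [3.141, 0.001, 2.967]
force: [0.1, -0.1, -0.3]
width: 0.995
grip_force: 0.0
```

Emit:
step_arm(
  deltas=[
    [1,0,0,-2,0],
    [0.4,0,0,0,0],
    [-1,0,0,0,0],
    [-1,0,0,0,0],
    [-1,0,0,0,0],
  ],
)

```text
clock: 17.55
eef_pos: [0.5587, 0.0508, -0.0029]
eef_rot: [3.141, 0.001, 2.966]
force: [-0.6, 0.7, 6.6]
width: 0.69
grip_force: 26.0
```

Emit:
step_arm(
  deltas=[
    [-1,0,0,20,0],
    [-1,0,0,45,0],
    [-1,0,0,45,0],
    [-1,0,0,45,0],
    [-1,0,0,25,0],
    [-1,0,0,0,0],
    [-1,0,0,0,0],
  ],
)

```text
clock: 18.25
eef_pos: [0.5582, 0.0508, 0.1765]
eef_rot: [3.141, 0.001, 2.966]
force: [0.2, 0.0, -0.9]
width: 0.691
grip_force: 27.7
```

```bash
cat > hold.py <<'E'
from dish import *
E=[]
for i in range(3):
    st=robot.get_state(); s=robot.snapshot('wrist'); E.append([*st['eef_pos'],*np.degrees(st['eef_rot'])])
E=np.array(E);E[:,3]%=360;E[:,5]%=360; e=E.mean(0)
c=cam(s,dict(eef_pos=e[:3],eef_rot=np.radians(e[3:])))
print(st['clock'],'tcp',np.round(e,4),'w',st['width'],'g',st['grip_force'])
h=cv2.cvtColor(s['color'],cv2.COLOR_RGB2HSV).astype(int)
m=(h[...,0]>=18)&(h[...,0]<=34)&(h[...,1]>60)&(h[...,2]>120)
m=cv2.morphologyEx(m.astype(np.uint8),cv2.MORPH_CLOSE,np.ones((5,5)))
p0=proj(c,e[:3]+[0,0,.02]); print('expected px',p0)
cs,_=cv2.findContours(m,cv2.RETR_EXTERNAL,cv2.CHAIN_APPROX_NONE)
k=max(cs,key=lambda k:cv2.contourArea(k) if cv2.pointPolygonTest(cv2.convexHull(k),tuple(map(float,p0)),True)>-25 else 0)
Rt=R.from_euler('z',e[5],degrees=True).as_matrix()
P=np.array([Rt.T@(ray(c,p[0],e[2]+.020)-e[:3]) for p in k]); 
# far edge profile in tool coords : tool x of contour extremes (camera at +x)
print('tool-x range',P[:,0].min(),P[:,0].max(),'tool-y(rev) range',P[:,1].min(),P[:,1].max(), 'area',cv2.contourArea(k))
if sys.argv[1]!='-': save(s,sys.argv[1],scale=1.4)
E
python3 hold.py h1
```

```text
18.35 tcp [ 5.580000e-01  5.080000e-02  1.757000e-01  1.800012e+02 -4.560000e-02
  1.699308e+02] w 0.688071425610497 g 27.722317278385162
expected px [253.38394822 276.31513017]
tool-x range -0.027891259792273384 0.026994558894482427 tool-y(rev) range -0.02888449670459545 0.02751706462166723 area 10422.0
```

View pics/h1.png

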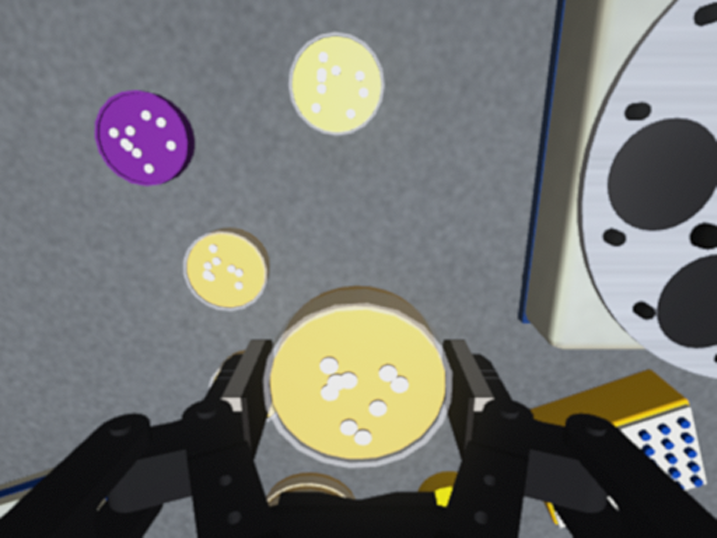

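Held dish is centred between the pads to within 1 mm. Now to the pocket at (0.528, 0.207).

Emit:
step_arm(
  deltas=[
    [-1,-5,26,0,0],
    [-1,-7,40,0,0],
    [-1,-9,45,0,0],
    [-1,-7,35,0,0],
    [-1,-2,10,0,0],
    [-1,0,0,0,0],
    [-1,0,0,-20,0],
    [-1,0,0,-20,0],
  ],
)

```text
clock: 19.2
eef_pos: [0.5288, 0.2057, 0.1357]
eef_rot: [3.142, 0.0, 2.965]
force: [0.1, -0.3, -0.9]
width: 0.69
grip_force: 27.7
```

```bash
cat > t.py <<'E'
from dish import *
e=[]
for i in range(3): e.append([*robot.get_state()['eef_pos'],np.degrees(robot.get_state()['eef_rot'][2])%360]); s=robot.snapshot('wrist')
e=np.mean(e,0); C=np.array([.5419,.2814]); a=np.radians(-10.25+30+60*int(sys.argv[1])); p=C+.076*np.array([np.cos(a),np.sin(a)])
print(np.round(e,4),'target',np.round(p,4),'move mm',np.round((p-e[:2])*1000,1),'yaw err',round((np.degrees(a)+90-e[3]+90)%180-90,2), robot.get_state()['force'])
E
python3 t.py 4
```

```text
[5.280000e-01 2.053000e-01 1.340000e-01 1.698736e+02] target [0.5284 0.2066] move mm [0.4 1.3] yaw err -0.12 [-0.76271128 -0.88111532 -1.00604703]
```

Emit:
step_arm(
  deltas=[
    [-1,0.4,1.3,-12,0],
    [-1,0,0,-10,0],
    [-1,0,0,-6,0],
    [-1,0,0,-4,0],
    [-1,0,0,-3,0],
    [-1,0,0,0,0],
  ],
)

```text
clock: 19.95
eef_pos: [0.5288, 0.2082, 0.1011]
eef_rot: [-3.142, -0.0, 2.966]
force: [-0.3, -0.4, -0.0]
width: 0.691
grip_force: 27.7
```

Emit:
step_arm(
  deltas=[
    [-1,0,0,-1,0],
    [-1,0,0,-1,0],
    [-1,0,0,0,0],
  ],
)

```text
clock: 20.25
eef_pos: [0.5288, 0.2082, 0.0994]
eef_rot: [3.141, 0.0, 2.966]
force: [-0.3, -0.6, -0.7]
width: 0.691
grip_force: 27.7
```

Emit:
step_arm(
  deltas=[
    [-1,0,0,-1,0],
    [-1,0,0,-0.5,0],
    [-1,0,0,0,0],
  ],
)

```text
clock: 20.55
eef_pos: [0.5289, 0.2082, 0.0982]
eef_rot: [3.141, 0.0, 2.966]
force: [-1.4, -0.2, 3.2]
width: 0.691
grip_force: 28.2
```

Contact at the expected height. Release, rise, and head for the next dish.

Emit:
step_arm(
  deltas=[
    [0.6,0,0,0,0],
    [0.6,0,0,0,0],
    [0.6,0,0,0,0],
    [0.6,0,0,10,0],
    [0.6,0,0,40,0],
    [0.6,0,0,45,0],
    [0.6,0,0,10,0],
    [0.6,0,0,0,0],
  ],
)

```text
clock: 21.35
eef_pos: [0.5293, 0.2083, 0.205]
eef_rot: [3.14, 0.004, 2.966]
force: [0.3, 0.8, -0.3]
width: 0.801
grip_force: 0.0
```

```bash
python3 d1.py - .117; python3 d1.py - .017 | tail -5
```

```text
21.45 tcp [0.5288 0.2082 0.2035] yaw 169.94
[0.528  0.0349] [0.0186 0.019 ] [ 41. 233.]
[0.5306 0.209 ] [0.0273 0.0276] [255. 200.]
[0.4526 0.1063] [0.0189 0.0191] [ 95. 123.]
21.6 tcp [0.5283 0.208  0.2015] yaw 169.94
[ 0.5607 -0.0464] [0.0266 0.0272] [ 41. 233.]
[0.5645 0.2028] [0.0391 0.0395] [256. 201.]
[0.4528 0.0557] [0.027  0.0272] [ 95. 123.]
```

Emit:
step_arm(
  deltas=[
    [1,-19,-38,0,0],
    [1,-19,-39,0,0],
    [1,-19,-39,0,0],
    [1,-19,-39,0,0],
    [1,0,0,0,0],
    [1,0,0,0,0],
  ],
)

```text
clock: 22.25
eef_pos: [0.4528, 0.0525, 0.2026]
eef_rot: [3.141, -0.0, 2.964]
force: [0.6, 0.4, -1.1]
width: 0.998
grip_force: 0.0
```

```bash
python3 d1.py -
```

```text
22.35 tcp [0.4531 0.0531 0.2026] yaw 169.89
[ 0.661  -0.0562] [0.0256 0.0273] [199. 337.]
[0.6655 0.0529] [0.0266 0.0271] [283. 327.]
[ 0.5609 -0.046 ] [0.0268 0.0272] [188. 269.]
[0.5989 0.2733] [0.0385 0.0395] [460. 255.]
[0.4534 0.056 ] [0.0265 0.0269] [257. 168.]
```

Emit:
step_arm(
  deltas=[
    [1,0,2,-48,0],
    [1,0,0,-48,0],
    [1,0,0,-48,0],
    [1,0,0,-31,0],
    [1,0,0,-18,0],
    [1,0,0,-9,0],
    [1,0,0,-3.5,0],
    [1,0,0,0,0],
  ],
)

```text
clock: 23.2
eef_pos: [0.4531, 0.0555, -0.0025]
eef_rot: [3.141, 0.0, 2.967]
force: [-0.2, 0.2, 1.1]
width: 1.002
grip_force: 0.0
```

Emit:
step_arm(
  deltas=[
    [0.4,0,0,0,0],
    [-1,0,0,0,0],
    [-1,0,0,0,0],
    [-1,0,0,0,0],
  ],
)

```text
clock: 23.6
eef_pos: [0.4533, 0.0552, -0.0016]
eef_rot: [3.141, 0.002, 2.966]
force: [-0.3, 0.8, 6.2]
width: 0.693
grip_force: 25.5
```

Emit:
step_arm(
  deltas=[
    [-1,0,0,20,0],
    [-1,0,0,45,0],
    [-1,0,0,45,0],
    [-1,0,0,45,0],
    [-1,0,0,25,0],
    [-1,0,0,0,0],
    [-1,0,0,0,0],
  ],
)

```text
clock: 24.3
eef_pos: [0.4526, 0.0551, 0.1778]
eef_rot: [3.141, 0.002, 2.966]
force: [0.2, -0.2, -0.4]
width: 0.688
grip_force: 28.0
```

```bash
python3 hold.py -
```

```text
24.4 tcp [ 4.524000e-01  5.510000e-02  1.771000e-01  1.799952e+02 -5.600000e-03
  1.699320e+02] w 0.6955513967399308 g 28.02539438009262
expected px [253.38863795 276.34170952]
tool-x range -0.04420220338303996 0.03468459797986717 tool-y(rev) range -0.028722683729817507 0.029899788932002284 area 11904.5
```

Emit:
step_arm(
  deltas=[
    [-1,9,26,0,0],
    [-1,14,42,0,0],
    [-1,15,43,0,0],
    [-1,15,43,0,0],
    [-1,15,43,0,0],
    [-1,15,43,0,0],
    [-1,13,38,0,0],
    [-1,7,23,0,0],
  ],
)

```text
clock: 25.25
eef_pos: [0.5559, 0.3587, 0.1752]
eef_rot: [-3.14, -0.002, 2.967]
force: [-0.7, -0.1, -0.7]
width: 0.689
grip_force: 28.0
```

Emit:
step_arm(
  deltas=[
    [-1,0,0,0,0],
    [-1,0,0,-20,0],
    [-1,0,0,-25,0],
    [-1,0,0,0,0],
    [-1,0,0,0,0],
  ],
)

```text
clock: 25.75
eef_pos: [0.5557, 0.3554, 0.1319]
eef_rot: [-3.141, -0.001, 2.965]
force: [-0.1, -0.3, 0.2]
width: 0.693
grip_force: 28.0
```

```bash
python3 t.py 1; sed -i 's/^p0=/m=cv2.morphologyEx(m,cv2.MORPH_OPEN,cv2.getStructuringElement(2,(61,61)));p0=/' hold.py; python3 hold.py -
```

```text
[5.560000e-01 3.557000e-01 1.327000e-01 1.699076e+02] target [0.5554 0.3562] move mm [-0.6  0.5] yaw err -0.16 [ 0.98081513 -0.60850811 -0.50530982]
26.0 tcp [5.562000e-01 3.561000e-01 1.334000e-01 1.799461e+02 6.700000e-02
 1.699256e+02] w 0.6885291036336817 g 28.025143146514893
expected px [253.42672201 276.3895965 ]Traceback (most recent call last):
  File "hold.py", line 13, in <module>
    k=max(cs,key=lambda k:cv2.contourArea(k) if cv2.pointPolygonTest(cv2.convexHull(k),tuple(map(float,p0)),True)>-25 else 0)
ValueError: max() iterable argument is empty
```

```bash
sed -i 's/^m=cv2.morphologyEx(m,cv2.MORPH_OPEN/cs,_=cv2.findContours(m,cv2.RETR_EXTERNAL,cv2.CHAIN_APPROX_NONE);cv2.drawContours(m,cs,-1,1,-1);m=cv2.morphologyEx(m,cv2.MORPH_OPEN/' hold.py; python3 hold.py -
```

```text
26.15 tcp [5.560000e-01 3.562000e-01 1.331000e-01 1.799597e+02 4.700000e-02
 1.699346e+02] w 0.691032468281137 g 28.025102019309998
expected px [253.4161125  276.37596469]
tool-x range -0.02731334532039662 0.02750414574676234 tool-y(rev) range -0.02868267375786562 0.02691166376756923 area 10195.0
```

Emit:
step_arm(
  deltas=[
    [-1,-0.7,0.3,-12,0],
    [-1,0,0,-10,0],
    [-1,0,0,-6,0],
    [-1,0,0,-3,0],
    [-1,0,0,-1.5,0],
    [-1,0,0,-1,0],
    [-1,0,0,0,0],
  ],
)

```text
clock: 26.9
eef_pos: [0.555, 0.3564, 0.0995]
eef_rot: [3.141, 0.0, 2.966]
force: [-2.4, -1.1, 3.7]
width: 0.69
grip_force: 28.3
```

Emit:
step_arm(
  deltas=[
    [0.6,0,0,0,0],
    [0.6,0,0,0,0],
    [0.6,0,0,0,0],
    [0.6,0,0,10,0],
    [0.6,0,0,40,0],
    [0.6,0,0,40,0],
    [0.6,0,0,12,0],
    [0.6,0,0,0,0],
  ],
)

```text
clock: 27.7
eef_pos: [0.5557, 0.3568, 0.2034]
eef_rot: [3.139, 0.003, 2.966]
force: [-1.2, -0.3, -1.4]
width: 0.801
grip_force: 0.0
```

```bash
python3 d1.py - .117
```

```text
27.8 tcp [0.5552 0.3565 0.2016] yaw 169.94
[0.6085 0.1484] [0.0183 0.019 ] [ 24. 298.]
[0.5571 0.3573] [0.0272 0.0276] [255. 201.]
[0.53   0.2062] [0.0272 0.0276] [ 55. 201.]
```

Emit:
step_arm(
  deltas=[
    [0.6,0,-40,0,-6],
    [0.6,0,-45,0,-6],
    [0.6,0,-45,0,-6],
    [1,0,-45,0,-6],
    [1,0,-45,0,-6],
    [1,0,-45,0,-6],
    [1,0,-45,0,-6],
    [1,5,-45,0,-6],
  ],
)

```text
clock: 28.65
eef_pos: [0.559, -0.0002, 0.1994]
eef_rot: [-3.139, -0.002, 2.124]
force: [1.6, 0.1, 0.4]
width: 1.001
grip_force: 0.0
```

Emit:
step_arm(
  deltas=[
    [1,0,-40,0,-6],
    [1,0,-7,0,-6],
    [1,0,0,0,0],
    [1,0,0,0,0],
  ],
)

```text
clock: 29.05
eef_pos: [0.5597, -0.0452, 0.1998]
eef_rot: [-3.14, -0.001, 1.922]
force: [-0.2, -0.1, -0.6]
width: 0.995
grip_force: 0.0
```

```bash
python3 d1.py -
```

```text
29.15 tcp [ 0.5598 -0.0448  0.2001] yaw 110.12
[ 0.8271 -0.0422] [0.0447 0.0461] [475. 245.]
[ 0.6608 -0.0553] [0.027  0.0273] [337. 208.]
[ 0.5601 -0.0452] [0.0271 0.0271] [255. 169.]
[0.6645 0.0537] [0.0269 0.0272] [386. 115.]
```

Emit:
step_arm(
  deltas=[
    [1,0,-0.5,-48,-0.4],
    [1,0,0,-48,0],
    [1,0,0,-48,0],
    [1,0,0,-30,0],
    [1,0,0,-17,0],
    [1,0,0,-8,0],
    [1,0,0,-3.5,0],
    [1,0,0,0,0],
  ],
)

```text
clock: 30.0
eef_pos: [0.5604, -0.0458, -0.0013]
eef_rot: [3.141, 0.0, 1.913]
force: [-0.8, -0.1, 0.7]
width: 1.003
grip_force: 0.0
```

Emit:
step_arm(
  deltas=[
    [0.4,0,0,0,0],
    [-1,0,0,0,0],
    [-1,0,0,0,0],
    [-1,0,0,0,0],
  ],
)

```text
clock: 30.4
eef_pos: [0.5606, -0.0461, -0.0005]
eef_rot: [3.14, 0.001, 1.912]
force: [-0.9, 0.8, 5.6]
width: 0.692
grip_force: 25.9
```

Emit:
step_arm(
  deltas=[
    [-1,0,0,20,0],
    [-1,0,0,45,0],
    [-1,0,0,45,0],
    [-1,0,0,45,0],
    [-1,0,0,25,0],
    [-1,0,0,0,0],
    [-1,0,0,0,0],
  ],
)

```text
clock: 31.1
eef_pos: [0.5599, -0.046, 0.1787]
eef_rot: [3.141, 0.001, 1.912]
force: [-0.5, 0.5, -0.2]
width: 0.693
grip_force: 27.7
```

```bash
python3 hold.py -; python3 t.py 0
```

```text
31.2 tcp [ 5.597000e-01 -4.600000e-02  1.779000e-01  1.800194e+02 -1.460000e-02
  1.095353e+02] w 0.6862622366095267 g 27.732735872268677
expected px [255.00520082 277.21785819]
tool-x range -0.025089391665777037 0.03334173726493702 tool-y(rev) range -0.027525916885476003 0.027533785691412186 area 10537.5
[ 5.597000e-01 -4.600000e-02  1.771000e-01  1.095328e+02] target [0.6134 0.3071] move mm [ 53.8 353.1] yaw err 0.22 [-0.54648313 -0.04935052 -0.75226129]
```

Emit:
step_arm(
  deltas=[
    [-1,4,26,0,0],
    [-1,6,40,0,0],
    [-1,7,44,0,0],
    [-1,7,44,0,0],
    [-1,7,44,0,0],
    [-1,7,44,0,0],
    [-1,7,44,0,0],
    [-1,6,40,0,0],
  ],
)

```text
clock: 32.2
eef_pos: [0.611, 0.2821, 0.1775]
eef_rot: [-3.141, -0.0, 1.912]
force: [0.9, -0.1, -0.7]
width: 0.693
grip_force: 27.7
```

Emit:
step_arm(
  deltas=[
    [-1,3,27,0,0],
    [-1,0,0,0,0],
    [-1,0,0,-20,0],
    [-1,0,0,-25,0],
    [-1,0,0,0,0],
    [-1,0,0,0,0],
  ],
)

```text
clock: 32.8
eef_pos: [0.6142, 0.3063, 0.1333]
eef_rot: [-3.141, 0.0, 1.911]
force: [0.1, 0.2, -0.6]
width: 0.69
grip_force: 27.7
```

```bash
python3 hold.py -; python3 t.py 0
```

```text
32.9 tcp [6.145000e-01 3.065000e-01 1.340000e-01 1.799787e+02 2.500000e-03
 1.095082e+02] w 0.6963336284055507 g 27.70709216594696
expected px [255.0369714  277.22853717]
tool-x range -0.025088886458702653 0.029291768339146214 tool-y(rev) range -0.027516187480498888 0.02754391231660783 area 10116.5
[  0.6146   0.3069   0.1346 109.5213] target [0.6134 0.3071] move mm [-1.2  0.2] yaw err 0.23 [-0.56982264 -0.4846282  -0.46951185]
```

Emit:
step_arm(
  deltas=[
    [-1,-0.5,-1.8,-12,0.2],
    [-1,0,0,-10,0],
    [-1,0,0,-6,0],
    [-1,0,0,-3,0],
    [-1,0,0,-1.5,0],
    [-1,0,0,-1,0],
    [-1,0,0,0,0],
  ],
)

```text
clock: 33.8
eef_pos: [0.6139, 0.3053, 0.1009]
eef_rot: [3.14, -0.0, 1.915]
force: [-1.8, -0.6, 8.4]
width: 0.692
grip_force: 30.2
```

Emit:
step_arm(
  deltas=[
    [0.6,0,0,0,0],
    [0.6,0,0,0,0],
    [0.6,0,0,0,0],
    [0.6,0,0,10,0],
    [0.6,0,0,40,0],
    [0.6,0,0,40,0],
    [0.6,0,0,12,0],
    [0.6,0,0,0,0],
  ],
)

```text
clock: 34.6
eef_pos: [0.6141, 0.3054, 0.2043]
eef_rot: [3.138, -0.0, 1.915]
force: [0.1, 0.4, -0.0]
width: 0.798
grip_force: 0.0
```

```bash
python3 d1.py - .117
```

```text
34.7 tcp [0.6135 0.3052 0.2024] yaw 109.74
[0.5234 0.2078] [0.0218 0.0283] [117. 272.]
[0.6149 0.3055] [0.0275 0.0278] [257. 199.]
[0.5545 0.357 ] [0.0274 0.0277] [201. 107.]
```

Emit:
step_arm(
  deltas=[
    [0.6,5,-40,0,-7],
    [0.6,5,-45,0,-7],
    [0.6,5,-45,0,-7],
    [1,5,-45,0,-7],
    [1,5,-45,0,-7],
    [1,5,-45,0,-7],
    [1,5,-45,0,-6],
    [1,5,-35,0,-6],
  ],
)

```text
clock: 35.55
eef_pos: [0.653, -0.0424, 0.2]
eef_rot: [-3.139, 0.001, 0.967]
force: [0.7, 0.3, 0.4]
width: 0.996
grip_force: 0.0
```

Emit:
step_arm(
  deltas=[
    [1,6,-16,0,-6],
    [1,0,0,0,0],
    [1,0,0,0,0],
    [1,0,0,0,0],
  ],
)

```text
clock: 35.95
eef_pos: [0.6592, -0.0547, 0.2011]
eef_rot: [-3.14, 0.001, 0.871]
force: [-0.0, 0.1, -0.5]
width: 0.998
grip_force: 0.0
```

```bash
python3 d1.py -
```

```text
36.05 tcp [ 0.6593 -0.0547  0.2014] yaw 49.89
[ 0.6599 -0.0552] [0.027  0.0272] [257. 168.]
[0.6544 0.0521] [0.0169 0.0285] [187.  84.]
[ 0.8118 -0.0393] [0.0458 0.0464] [367.  56.]
```

Emit:
step_arm(
  deltas=[
    [1,0.3,0,-48,0],
    [1,0,0,-48,0],
    [1,0,0,-48,0],
    [1,0,0,-30,0],
    [1,0,0,-17,0],
    [1,0,0,-9,0],
    [1,0,0,-3.5,0],
    [1,0,0,0,0],
  ],
)

```text
clock: 36.9
eef_pos: [0.6605, -0.0558, -0.0007]
eef_rot: [3.14, -0.001, 0.868]
force: [-0.5, -0.6, -0.4]
width: 0.998
grip_force: 0.0
```

Emit:
step_arm(
  deltas=[
    [0.4,0,0,0,0],
    [-1,0,0,0,0],
    [-1,0,0,0,0],
    [-1,0,0,0,0],
  ],
)

```text
clock: 37.3
eef_pos: [0.6605, -0.056, -0.0001]
eef_rot: [3.14, -0.001, 0.868]
force: [-0.3, -0.1, 5.7]
width: 0.691
grip_force: 26.1
```

Emit:
step_arm(
  deltas=[
    [-1,0,0,20,0],
    [-1,0,0,45,0],
    [-1,0,0,45,0],
    [-1,0,0,45,0],
    [-1,0,0,25,0],
    [-1,0,0,0,0],
    [-1,0,0,0,0],
  ],
)

```text
clock: 38.0
eef_pos: [0.6598, -0.0558, 0.179]
eef_rot: [3.14, -0.001, 0.868]
force: [-0.4, -1.0, -1.6]
width: 0.691
grip_force: 27.6
```

```bash
python3 hold.py -; python3 t.py 5
```

```text
38.1 tcp [ 6.595000e-01 -5.580000e-02  1.780000e-01  1.800188e+02  1.400000e-02
  4.973670e+01] w 0.6893645273972787 g 27.561543881893158
expected px [256.63532553 276.38547103]
tool-x range -0.02555294842661963 0.028414491355345347 tool-y(rev) range -0.02679523515508629 0.02824949146438693 area 10070.0
[ 0.6595 -0.0558  0.177  49.7338] target [0.5999 0.2323] move mm [-59.6 288.1] yaw err 0.02 [ 0.25422391 -0.42806482 -0.73731124]
```

Emit:
step_arm(
  deltas=[
    [-1,-5,26,0,0],
    [-1,-9,42,0,0],
    [-1,-9,44,0,0],
    [-1,-9,44,0,0],
    [-1,-9,44,0,0],
    [-1,-9,44,0,0],
    [-1,-7,30,0,0],
    [-1,-3,13,0,0],
  ],
)

```text
clock: 39.1
eef_pos: [0.5989, 0.2338, 0.1778]
eef_rot: [-3.141, 0.001, 0.871]
force: [1.3, -1.0, -0.2]
width: 0.69
grip_force: 27.5
```

Emit:
step_arm(
  deltas=[
    [-1,0,0,0,0],
    [-1,0,0,-20,0],
    [-1,0,0,-25,0],
    [-1,0,0,0,0],
    [-1,0,0,0,0],
  ],
)

```text
clock: 39.6
eef_pos: [0.6004, 0.2299, 0.1335]
eef_rot: [-3.141, 0.001, 0.867]
force: [-1.0, -0.9, -0.6]
width: 0.684
grip_force: 27.5
```

```bash
python3 hold.py -; python3 t.py 5
```

```text
39.7 tcp [ 6.006000e-01  2.302000e-01  1.341000e-01  1.799734e+02 -1.970000e-02
  4.967120e+01] w 0.6934837783005001 g 27.549760937690735
expected px [256.67126694 276.36141541]
tool-x range -0.025549054593879354 0.028394853183807543 tool-y(rev) range -0.02678381619226706 0.02826068845261178 area 10300.0
[ 0.6005  0.2309  0.1345 49.7108] target [0.5999 0.2323] move mm [-0.6  1.4] yaw err 0.04 [ 0.31423594 -0.24962126 -0.53962958]
```

Emit:
step_arm(
  deltas=[
    [-1,-1.5,0.1,-12,0],
    [-1,0,0,-10,0],
    [-1,0,0,-6,0],
    [-1,0,0,-2,0],
    [-1,0,0,-1.5,0],
    [-1,0,0,-1,0],
    [-1,0,0,0,0],
  ],
)

```text
clock: 40.6
eef_pos: [0.5986, 0.2313, 0.1013]
eef_rot: [3.141, -0.001, 0.868]
force: [-1.5, -0.9, 3.2]
width: 0.691
grip_force: 28.8
```

Emit:
step_arm(
  deltas=[
    [0.6,0,0,0,0],
    [0.6,0,0,0,0],
    [0.6,0,0,0,0],
    [0.6,0,0,10,0],
    [0.6,0,0,40,0],
    [0.6,0,0,40,0],
    [0.6,0,0,12,0],
    [0.6,0,0,0,0],
  ],
)

```text
clock: 41.4
eef_pos: [0.5986, 0.2316, 0.205]
eef_rot: [3.14, -0.003, 0.868]
force: [-0.3, -0.3, -0.4]
width: 0.8
grip_force: 0.0
```

```bash
python3 d1.py - .117
```

```text
41.5 tcp [0.5981 0.2314 0.2034] yaw 49.75
[0.5284 0.2062] [0.0248 0.0281] [209. 271.]
[0.6602 0.125 ] [0.0188 0.0191] [399. 246.]
[0.5982 0.2314] [0.0276 0.0278] [256. 199.]
[0.6132 0.307 ] [0.027  0.0277] [203. 108.]
[0.5533 0.3588] [0.0275 0.0278] [ 91. 107.]
```

Emit:
step_arm(
  deltas=[
    [0.6,13,-36,0,0],
    [1,16,-44,0,0],
    [1,16,-44,0,0],
    [1,14,-40,0,0],
    [1,6,-14,0,0],
    [1,0,0,0,0],
    [1,0,0,0,0],
    [1,0,0,0,0],
  ],
)

```text
clock: 42.35
eef_pos: [0.6629, 0.0547, 0.2024]
eef_rot: [-3.141, 0.001, 0.869]
force: [0.5, 0.4, 0.2]
width: 1.003
grip_force: 0.0
```

```bash
python3 d1.py -
```

```text
42.45 tcp [0.6629 0.0547 0.2026] yaw 49.83
[0.6635 0.0534] [0.027  0.0271] [257. 168.]
[0.4592 0.2274] [0.0089 0.0345] [  0. 165.]
[ 0.8113 -0.0491] [0.0459 0.046 ] [427. 153.]
[0.5517 0.2764] [0.0263 0.0429] [11. 67.]
```

Emit:
step_arm(
  deltas=[
    [1,0.5,0.5,-48,0],
    [1,0,0,-48,0],
    [1,0,0,-48,0],
    [1,0,0,-31,0],
    [1,0,0,-17,0],
    [1,0,0,-9,0],
    [1,0,0,-3.5,0],
    [1,0,0,0,0],
  ],
)

```text
clock: 43.3
eef_pos: [0.6645, 0.0539, -0.0006]
eef_rot: [3.14, -0.001, 0.868]
force: [-0.4, -0.4, 1.1]
width: 1.0
grip_force: 0.0
```

Emit:
step_arm(
  deltas=[
    [0.4,0,0,0,0],
    [-1,0,0,0,0],
    [-1,0,0,0,0],
    [-1,0,0,0,0],
  ],
)

```text
clock: 43.7
eef_pos: [0.6645, 0.0538, -0.0001]
eef_rot: [3.14, -0.001, 0.868]
force: [-1.5, 0.3, 5.7]
width: 0.692
grip_force: 26.1
```

Emit:
step_arm(
  deltas=[
    [-1,0,0,20,0],
    [-1,0,0,45,0],
    [-1,0,0,45,0],
    [-1,0,0,45,0],
    [-1,0,0,25,0],
    [-1,0,0,0,0],
    [-1,0,0,0,0],
  ],
)

```text
clock: 44.4
eef_pos: [0.6638, 0.0538, 0.179]
eef_rot: [3.141, -0.001, 0.868]
force: [-0.4, -0.5, -1.5]
width: 0.692
grip_force: 27.4
```

```bash
python3 hold.py -; python3 t.py 2
```

```text
44.5 tcp [6.635000e-01 5.380000e-02 1.780000e-01 1.800168e+02 1.820000e-02
 4.973620e+01] w 0.6899675996862796 g 27.438038885593414
expected px [256.63676419 276.38800441]
tool-x range -0.026713018258529106 0.027497635634944135 tool-y(rev) range -0.02682641943171073 0.028312665473915363 area 10019.0
[ 0.6635  0.0537  0.177  49.7349] target [0.4839 0.3305] move mm [-179.6  276.8] yaw err 0.02 [-0.37486497 -0.5343483  -1.177383  ]
```

Emit:
step_arm(
  deltas=[
    [-1,-14,22,0,0],
    [-1,-24,37,0,0],
    [-1,-25,38,0,0],
    [-1,-25,38,0,0],
    [-1,-25,38,0,0],
    [-1,-25,38,0,0],
    [-1,-24,37,0,0],
    [-1,-15,23,0,0],
  ],
)

```text
clock: 45.5
eef_pos: [0.485, 0.3269, 0.178]
eef_rot: [-3.141, 0.001, 0.87]
force: [0.7, -0.7, 0.3]
width: 0.68
grip_force: 27.5
```

Emit:
step_arm(
  deltas=[
    [-1,-3,6,0,0],
    [-1,0,0,0,0],
    [-1,0,0,-20,0],
    [-1,0,0,-25,0],
    [-1,0,0,0,0],
    [-1,0,0,0,0],
  ],
)

```text
clock: 46.1
eef_pos: [0.4847, 0.3299, 0.1335]
eef_rot: [-3.141, 0.001, 0.867]
force: [0.3, -0.8, -0.4]
width: 0.689
grip_force: 27.5
```

```bash
python3 hold.py -; python3 t.py 2
```

```text
46.2 tcp [ 4.848000e-01  3.302000e-01  1.340000e-01  1.799833e+02 -1.880000e-02
  4.967530e+01] w 0.6921656483026154 g 27.451367676258087
expected px [256.66364375 276.36233887]
tool-x range -0.026708988577495037 0.027022893923498457 tool-y(rev) range -0.026817657739358843 0.028289525545600037 area 10066.0
[ 0.4845  0.3307  0.1344 49.7118] target [0.4839 0.3305] move mm [-0.6 -0.2] yaw err 0.04 [-0.61675509 -0.01714287 -0.63530028]
```

Emit:
step_arm(
  deltas=[
    [-1,-0.7,-0.5,-12,0],
    [-1,0,0,-10,0],
    [-1,0,0,-6,0],
    [-1,0,0,-2,0],
    [-1,0,0,-1.5,0],
    [-1,0,0,-1,0],
    [-1,0,0,0,0],
  ],
)

```text
clock: 47.1
eef_pos: [0.4833, 0.3303, 0.1012]
eef_rot: [3.141, -0.0, 0.868]
force: [-0.8, -0.8, 1.0]
width: 0.69
grip_force: 28.4
```

Emit:
step_arm(
  deltas=[
    [0.6,0,0,0,0],
    [0.6,0,0,0,0],
    [0.6,0,0,0,0],
    [0.6,0,0,10,0],
    [0.6,0,0,40,0],
    [0.6,0,0,40,0],
    [0.6,0,0,30,0],
    [0.6,0,0,20,0],
  ],
)

```text
clock: 47.9
eef_pos: [0.4838, 0.3302, 0.2441]
eef_rot: [3.14, -0.003, 0.868]
force: [-0.2, 0.5, -0.8]
width: 0.797
grip_force: 0.0
```

```bash
python3 d1.py - .117
python3 - <<'E'
from dish import *
for n in('scene','side'):
    s=robot.snapshot(n);c=cam(s)
    for z in(.02,.118):
        for d in dishes(s,c,z): print(n,z,*d)
    save(s,n+'_e',(130,90,330,240) if n=='side' else (230,130,400,260),4 if n=='side' else 4)
E
```

```text
48.0 tcp [0.4842 0.3304 0.2451] yaw 49.73
[0.5309 0.207 ] [0.024  0.0283] [373. 249.]
[0.4817 0.3297] [0.0273 0.0274] [254. 186.]
[0.5993 0.2303] [0.0273 0.0276] [425. 186.]
[0.6146 0.3056] [0.0274 0.0276] [394. 109.]
[0.5548 0.3568] [0.0273 0.0274] [300. 108.]
scene 0.02 [ 0.7841 -0.0193] [0.0423 0.0424] [286. 253.]
scene 0.02 [0.8105 0.0879] [0.0262 0.0271] [319. 245.]
scene 0.02 [0.4869 0.3384] [0.0276 0.0287] [315. 171.]
scene 0.02 [0.4087 0.3119] [0.0262 0.029 ] [296. 164.]
scene 0.02 [0.4711 0.4487] [0.0286 0.0778] [335. 161.]
scene 0.118 [ 0.8645 -0.0884] [0.0379 0.0381] [286. 253.]
scene 0.118 [0.8882 0.0078] [0.0235 0.0243] [319. 245.]
scene 0.118 [0.5977 0.2327] [0.0247 0.0258] [315. 171.]
scene 0.118 [0.5275 0.2089] [0.0235 0.026 ] [296. 164.]
scene 0.118 [0.5835 0.3317] [0.0257 0.0699] [335. 161.]
side 0.02 [ 0.8099 -0.0317] [0.041  0.0568] [312. 177.]
side 0.02 [0.8111 0.0923] [0.0213 0.03  ] [288. 157.]
side 0.02 [0.523  0.4326] [0.027  0.0359] [169. 140.]
side 0.02 [0.6239 0.349 ] [0.0548 0.0917] [201. 141.]
side 0.02 [0.6019 0.4656] [0.0298 0.0299] [181. 127.]
side 0.118 [ 0.7386 -0.0862] [0.0364 0.0504] [312. 177.]
side 0.118 [0.7396 0.0238] [0.0189 0.0266] [288. 157.]
side 0.118 [0.4839 0.3259] [0.024  0.0318] [169. 140.]
side 0.118 [0.5735 0.2517] [0.0487 0.0814] [201. 141.]
side 0.118 [0.5539 0.3551] [0.0264 0.0266] [181. 127.]
```

View pics/side_e.png

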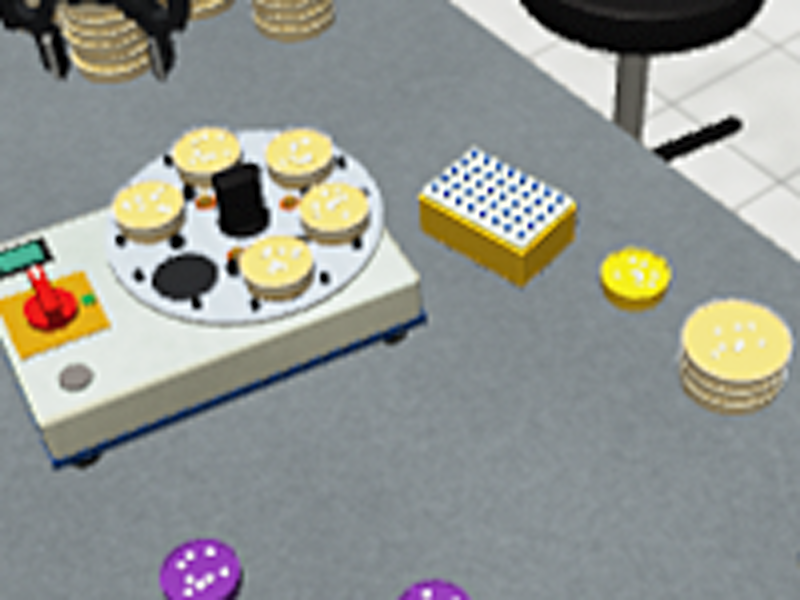

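All five straw dishes sit flat in their own pockets. The spare pocket faces the switch, and the bystanders are untouched. Now switch on.

Emit:
step_arm(
  deltas=[
    [0.2,-25,-4,0,7],
    [0.2,-25,-5,0,7],
    [0.2,-25,-5,0,8],
    [0.2,-25,-5,0,8],
    [0.2,-10,0,0,0],
    [0.2,0,0,0,0],
    [0.2,0,0,0,0],
  ],
  newtons=30,
)

```text
clock: 48.85
eef_pos: [0.374, 0.3116, 0.2407]
eef_rot: [3.141, -0.0, 1.389]
force: [-0.0, 0.2, 0.3]
width: 0.599
grip_force: 0.0
```

```bash
python3 w.py - switch_grip
```

```text
48.85 [0.374  0.3116 0.2407] [179.98  -0.    79.59] 0.599
switch_grip [0.3765 0.313  0.099 ] 0.73 [258. 177.]
```

Emit:
step_arm(
  deltas=[
    [0.2,0,0,-45,0],
    [0.2,0,0,-45,0],
    [0.2,0,0,-40,0],
    [0.2,0,0,-22,0],
    [0.2,0,0,-4,0],
    [-1,0,0,0,0],
    [-1,0,0,0,0],
    [-1,0,0,0,0],
  ],
  newtons=30,
)

```text
clock: 49.75
eef_pos: [0.3749, 0.3116, 0.0863]
eef_rot: [3.138, -0.002, 1.392]
force: [3.6, -7.1, -2.6]
width: 0.147
grip_force: 33.6
```

Emit:
step_arm(
  deltas=[
    [-1,0,0,0,0],
    [-1,0,0,0,-8],
    [-1,0,0,0,-8],
    [-1,0,0,0,-8],
    [-1,0,0,0,-8],
    [-1,0,0,0,-8],
    [-1,0,0,0,-8],
    [-1,0,0,0,-8],
  ],
)

```text
clock: 50.55
eef_pos: [0.3749, 0.3117, 0.0863]
eef_rot: [-3.141, -0.005, 0.408]
force: [6.5, -2.7, -1.1]
width: 0.144
grip_force: 33.8
```

Emit:
step_arm(
  deltas=[
    [-1,0,0,0,-8],
    [-1,0,0,0,-8],
    [-1,0,0,0,-8],
    [-1,0,0,0,-8],
    [-1,0,0,0,-2],
    [0.2,0,0,0,0],
    [0.2,0,0,0,0],
    [0.2,0,0,0,0],
  ],
)

```text
clock: 51.35
eef_pos: [0.3732, 0.3114, 0.0854]
eef_rot: [-3.141, -0.0, -0.178]
force: [0.3, -0.2, -0.0]
width: 0.597
grip_force: 0.0
```

Emit:
step_arm(
  deltas=[
    [0.2,0,0,40,0],
    [0.2,0,0,50,0],
    [0.2,0,0,50,0],
    [0.2,0,0,20,0],
    [0.2,0,0,0,0],
  ],
)

```text
clock: 51.85
eef_pos: [0.3738, 0.3118, 0.248]
eef_rot: [-3.138, -0.004, -0.178]
force: [-0.2, -0.4, -1.0]
width: 0.597
grip_force: 0.0
```

```bash
python3 w.py wr_end switch_grip
python3 - <<'E'
from dish import *
s=robot.snapshot('side'); c=cam(s)
for d in dishes(s,c,.118): print(*d)
import cv2
# white mark / red bar orientation in wrist view
st=robot.get_state(); s=robot.snapshot('wrist'); c=cam(s,st); h=cv2.cvtColor(s['color'],cv2.COLOR_RGB2HSV).astype(int)
def on(p): q=np.round(proj(c,p)).astype(int); return q,s['color'][q[1],q[0]]
ax=np.radians(-10.25)
for n,r,a,z in(('mark if on',.023,0,.109),('mark if off',.023,90,.109),('bar -x',-.018,0,.109),('green dot',.033,0,.076),('white dot',.033,90,.076)):
    print(n,on([.3740+r*np.cos(ax+np.radians(a)),.3115+r*np.sin(ax+np.radians(a)),z]))
E
```

```text
51.85 [0.3738 0.3118 0.248 ] [-179.78   -0.25  -10.22] 0.597
switch_grip [0.3746 0.3125 0.0973] 0.65 [256. 175.]
[ 0.7388 -0.0858] [0.0361 0.0503] [312. 177.]
[0.74   0.0237] [0.0192 0.0267] [288. 157.]
[0.4839 0.3259] [0.024  0.0318] [169. 140.]
[0.5734 0.2516] [0.0487 0.0812] [202. 141.]
[0.5539 0.3551] [0.0264 0.0266] [181. 127.]
mark if on (array([255, 154]), array([206, 210, 205], dtype=uint8))
mark if off (array([230, 179]), array([202, 150,  34], dtype=uint8))
bar -x (array([255, 197]), array([227,  43,  36], dtype=uint8))
green dot (array([255, 137]), array([ 74, 179,  93], dtype=uint8))
white dot (array([223, 170]), array([231, 231, 234], dtype=uint8))
```

The white mark is at the green dot, so the switch is on. The dishes have not moved. Handing in.

```bash
python3 -c "
from station import robot
print(robot.finish_job())"
```

```text
the job is handed in; nothing more can be done
None
```

Job handed in at about 52 s: shaker switched off, platform seated on its three studs, all five straw dishes in their own pockets, shaker switched back on, and the bystander items and look-alikes left untouched; the hand-in returned no verdict.

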